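# Clear the print bed and draw its locating pin half-way

### The job

First take the printed headset headband off the print bed and hang it astride the steel rail, let go. Then grip the knob of the locating pin in the block at the bed's front edge and draw the pin straight up, without levering it sideways, until half of its shank is out (the black ring round the shank level with the top of the block), never all the way out. Finish while still holding the pin there by its knob, steady, so that I can change the plate; leave the glue stick, scraper and parts bin where they are.

Things in the scene. Friction and masses are not known exactly. Their poses are not given: they have to be found in the camera images.
- bed: Print bed unit, fixed: dark steel sheet on an aluminium plate 220 x 220 mm, its top 45 mm above the bench. Origin on the bench under its centre; z up; the block stands at its -x edge. It and the rail may swap sides (left or right of the robot).
- block: Aluminium pin block, fixed, 50 (x) x 60 (y) x 90 mm high, touching the bed's -x edge. Origin under its centre on the bench, z up. In its top is an upright blind round bore, 15 mm in diameter, 74 mm deep, on its centre axis. A thin steel tongue reaches from it over the bed's edge (look only).
- bore_mouth (a point): Centre of the bore's mouth, on the block's top face, 90 mm above the bench. z up, along the bore.
- pin: Loose steel pin, 0.15 to 0.31 kg, upright in the bore. Origin: centre of its lower end, z up. Shank 14 mm diameter, 70 mm long, a black ring 35 mm above the lower end; above it a collar 30 mm diameter, 6 mm high, resting on the block at the start; then a round knob 24 mm diameter, 40 mm high. Origin starts 70 mm below bore_mouth; half out is 35 mm below. Drops back if let go.
- pin_grip (a point): On the pin's axis in the knob, 98 mm above the pin's origin (28 mm above the block's top at the start): where to grip; fingertips 19 mm lower still clear the collar.
- headband: Loose white printed headband, 0.07-0.12 kg, an inverted U standing on the bed. Origin between the feet, at their underside; x from leg to leg, y along the band's 24 mm width, z up. 122 mm across x, ear plates 46 mm along y, 42 mm high; 100 mm inside between them. Half-round top, 7 mm thick. On the crown a grip block 26 (x) x 24 (y) mm from z = 107 to 133 mm, the top.
- headband_seat (a point): Underside of the crown, middle of the band, 100 mm above the headband's origin: it comes to rest on the bar.
- rail: Steel rail, fixed: a round horizontal bar 12 mm in diameter along its own y, 280 mm long, on a post at each end. Origin on the bench under its middle.
- rail_mid (a point): Middle of the bar's axis, 150 mm above the bench; y along the bar, z up. The headband hangs with its legs either side (x) of the bar, its seat some 6 mm above this height.
- glue: Bystander: capped white glue stick, 32 mm in diameter, 90 mm high, standing on the bench. Origin at its underside.
- scraper: Bystander: scraper, 200 mm long, lying on the bench beyond the work.
- bin: Bystander: open parts bin 90 x 130 x 45 mm beyond the work.
Mind the look-alikes: they are no part of the job. Leave any yellow look-alike of the headband alone. Leave any red look-alike of the block alone.

How it is judged:
By the outcome, as a careful person would: the job done as asked, in the order asked, and still so for the second after the job is handed in, while the arm keeps its last pose, push and grip.
It also fails if it takes over 59 s, if anything falls off the work surface, if the arm or the gripper's body presses on something with over 40 N, if the wrist force passes 120 N, or if a joint passes its speed limit or range.

### The arm

A 6-joint arm with a two-finger parallel gripper is mounted at the origin on the work surface. World frame = base frame: x ahead of the robot, y to its left, z up, the work surface at z = 0. Lengths are in m, angles in rad, forces in N, time in s.
With the tool pointing down it reaches from about 0.275 to 0.825 m from the base axis. Payload 4.9 kg.
Tool frame: the origin (TCP) lies midway between the tips of the shut fingers; the grasp point (between the pads) lies 19 mm behind it (bot.grip_depth is the distance from the TCP to the grasp point, in m); z points along the fingers, y is the line along which they close (so a half turn about z gives the same grasp; the last joint's range is limited). The gripper opens to 85 mm and grips with 20 to 120 N. Pads are 22 mm wide; open, the fingers measure 114 mm over their backs; the gripper's body (76 mm by 85 mm) begins 54 mm behind the grasp point. The pads swing forward as they close: fully open they stand 13 mm farther back than shut.
Start: joints at [-1.388, 0.326, -0.193, 1.052, 0, 1.437], TCP at [0.171, -0.523, 0.231] pointing down, gripper open.
Joint ranges: [-2.65, 2.65], [-0.97, 1.79], [-1.3, 1.35], [-1.93, 2.1], [-1.47, 1.37], [-3.14, 3.14]. Speed limits (rad/s): [2.57, 2.57, 3.14, 3.14, 3.14, 3.14].

### API

Orientations are given as a unit quaternion [w, x, y, z].
In Python, from cell import bot gives the robot as it stands. Calls block until the motion is done:
- bot.move_pose(position, orientation): joint-space move of the TCP to a pose.
- bot.move_linear(position, speed=0.15, rotation=None, until_force=None): straight line of the TCP; rotation=None keeps the orientation; speed is the mean speed in m/s. With until_force (N) it stops when the force on the tool has changed by that much, and returns True; else False.
- bot.goto_joints(angles): joint-space move.
- bot.set_gripper(opening, grasp_force=None): opening from 0.0 (shut) to 1.0 (fully open); grasp_force is the grip in N (None keeps the last); returns when the fingers have stopped.
- bot.wait(seconds).
- bot.solve_ik(position, orientation): joint angles nearest the present ones, or None.
- bot.camera(name): name is "scene" or "top" or "wrist"; returns the picture (384x512x3 uint8, red, green, blue); there is no depth.
- bot.calibration(name): a dict with "mtx" (3x3 intrinsics, pixels), "extrinsics" (4x4, takes a point from world to camera coordinates); the wrist camera has in their place "hand_eye" (4x4, takes a point from camera to tool coordinates, whose origin is the TCP and whose axes are the flange's). Camera axes: x right, y down, z forward; pixel columns grow to the right and rows downward; lengths in m; the calibration is good to about 2 mm. A picture is of the moment at which its call begins: read the wrist's pose just before it. calibration takes no time and is no camera call.
A pose or a line that the arm cannot do raises bot.PlanningError and nothing moves.
- bot.close_job(): hands the job in; it is judged then, once.
Trained networks look in the newest picture that a camera, given by its name, has taken for a name from the list of things; names that differ only in an ending like _2 or _b are one class to them, and where a whole thing is asked for, a point or a joint stands for the part that bears it (a point fixed in the world has none). Each returns a list of dicts, best first, with "confidence" (0 to 1); they miss things now and then, are a little off and sometimes report something else, mostly with a low value. They report only what shows in the picture. A call takes as long as a camera call. They do not tell look-alikes from the thing itself.
- bot.search_frame(camera, thing): "bbox" ([left, top, width, height] in pixels, round what is visible of it).
Readings, each from a call of its own:
- bot.read_clock(): time.
- bot.read_joint_positions(): joint angles.
- bot.read_joint_vel(): joint speeds.
- bot.read_joint_efforts(): joint torques, N m.
- bot.read_position(): TCP position.
- bot.read_tool_rot(): TCP orientation.
- bot.read_ft_force(): force on the tool from outside, world axes, zero at the start.
- bot.read_moment(): the same for the moment, N m.
- bot.read_gripper_width(): opening from 0.0 (shut) to 1.0 (fully open).
- bot.read_finger_force(): force on a finger pad.
Only numpy, scipy, OpenCV 4.12 (cv2) and the standard library are available. Lean on these libraries where they do the work, as an engineer would, in place of code of your own. Each camera call takes 0.05 s, during which the arm holds its last target. There are 200 camera calls.

## Working session

There is one attempt and no reset: what is moved stays moved. The work goes in short steps, each a Python script; the robot and the scene stay as the last script left them, time stands still between calls to the robot, and variables do not carry over. Pictures are saved under pics/ and viewed, at most 10 in all, crops included, and the job is handed in when it is done.

```bash
ls; mkdir -p pics
python3 - <<'E'
from cell import bot
import cv2,numpy as np
a=bot.camera("scene")
for t in ["headband","block","pin","rail","bed","glue"]:
    print("scene",t,[(np.round(d["bbox"]).astype(int).tolist(),round(d["confidence"],2)) for d in bot.search_frame("scene",t)[:4]])
b=bot.camera("top")
for t in ["headband","block","pin","rail","bed","glue"]:
    print("top",t,[(np.round(d["bbox"]).astype(int).tolist(),round(d["confidence"],2)) for d in bot.search_frame("top",t)[:4]])
cv2.imwrite("pics/s.png",a[:,:,::-1]);cv2.imwrite("pics/t.png",b[:,:,::-1])
for c in("scene","top","wrist"):print(c,{k:np.round(v,4).tolist() for k,v in bot.calibration(c).items() if k in("mtx","extrinsics","hand_eye")})
print(bot.read_clock())
E
```

```text
pics
scene headband [([375, 151, 51, 42], 0.72), ([381, 234, 57, 52], 0.67), ([283, 203, 61, 60], 0.65)]
scene block [([329, 126, 38, 43], 0.8), ([311, 166, 28, 36], 0.79), ([322, 160, 10, 23], 0.23)]
scene pin [([323, 159, 9, 26], 0.55)]
scene rail [([75, 168, 143, 49], 0.95)]
scene bed [([265, 187, 98, 101], 0.86)]
scene glue [([244, 145, 13, 30], 0.92)]
top headband [([86, 176, 58, 30], 0.67), ([97, 266, 55, 28], 0.67), ([176, 168, 53, 35], 0.57), ([192, 248, 12, 10], 0.38)]
top block [([187, 230, 31, 29], 0.88), ([168, 286, 26, 36], 0.62)]
top pin [([191, 247, 15, 11], 0.48)]
top rail [([296, 179, 140, 45], 0.65)]
top bed [([156, 154, 93, 93], 0.57)]
top glue [([275, 255, 13, 18], 0.63)]
scene {'mtx': [[466.632, 0.0, 250.4751], [0.0, 466.632, 190.7211], [0.0, 0.0, 1.0]], 'extrinsics': [[-0.2417, 0.9703, -0.0131, 0.1023], [0.7851, 0.1876, -0.5902, -0.3644], [-0.5702, -0.153, -0.8071, 1.487], [0.0, 0.0, 0.0, 1.0]]}
top {'mtx': [[495.3967, 0.0, 250.8191], [0.0, 495.3967, 198.5699], [0.0, 0.0, 1.0]], 'extrinsics': [[-0.0018, -1.0, -0.0081, 0.0647], [-0.9949, 0.0026, -0.1012, 0.5686], [0.1012, 0.0079, -0.9948, 1.2557], [0.0, 0.0, 0.0, 1.0]]}
wrist {'mtx': [[304.3827, 0.0, 255.0757], [0.0, 304.3827, 194.9881], [0.0, 0.0, 1.0]], 'hand_eye': [[0.0002, -0.9537, -0.3008, 0.0765], [1.0, 0.0002, -0.0001, 0.0005], [0.0002, -0.3008, 0.9537, -0.1412], [0.0, 0.0, 0.0, 1.0]]}
0.7
```

View pics/s.png

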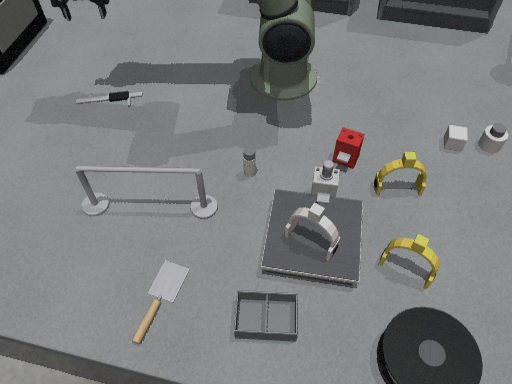

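View pics/t.png

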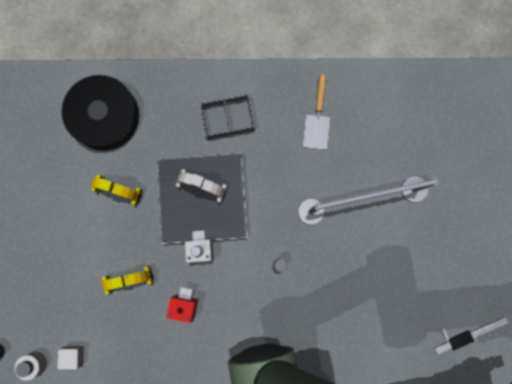

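The white headband stands on the bed: scene (313,230), top (202,184). The yellow ones at scene (401,175) and (410,258), top (116,190) and (127,280), are look-alikes. The aluminium block with the pin is at scene (326,180), top (197,248). The red block at scene (348,147), top (181,308) has no pin and doesn't touch the bed, so it's a look-alike too. The rail bar runs from scene (79,169) to (203,172). I'll confirm this in one enlarged crop.

Run:
```python
import cv2,numpy as np
a=cv2.imread("pics/s.png");b=cv2.imread("pics/t.png")
A=cv2.resize(a[150:270,270:350],None,fx=5,fy=5,interpolation=cv2.INTER_CUBIC)
B=cv2.resize(b[155:275,160:240],None,fx=5,fy=5,interpolation=cv2.INTER_CUBIC)
cv2.imwrite("pics/c1.png",np.hstack([A,B]))
```

```text
(no output)
```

View pics/c1.png

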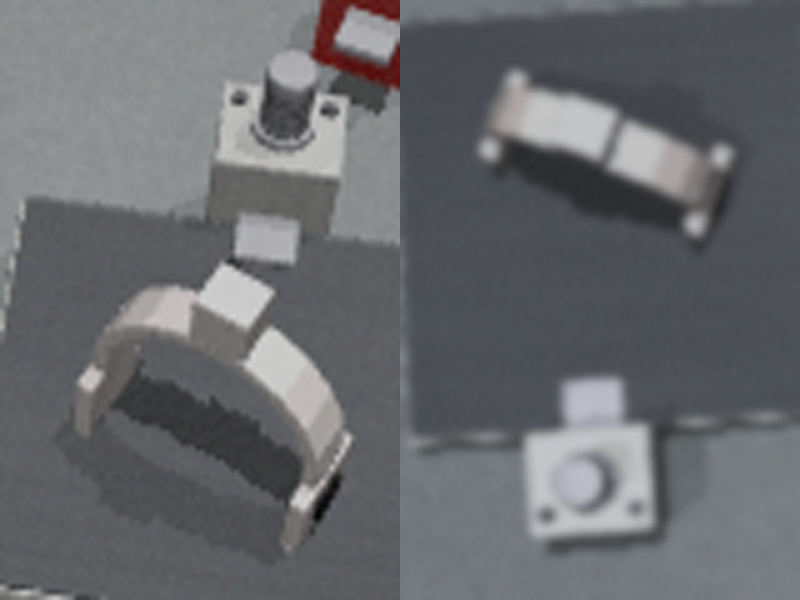

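The crop confirms it: a white headband with its grip block top at scene (317,209), top (197,180), and the silver block with the pin, knob top at scene (329,164), top (196,251). The red one is a different thing. Next I triangulate.

```bash
cat > h.py <<'E'
from cell import bot
import cv2,numpy as np
from scipy.spatial.transform import Rotation as R
def P(c,T=None):
    k=bot.calibration(c)
    E=k["extrinsics"] if T is None else np.linalg.inv(T@k["hand_eye"])
    return k["mtx"]@E[:3]
def toolT():
    T=np.eye(4);q=bot.read_tool_rot();T[:3,:3]=R.from_quat(np.roll(q,-1)).as_matrix();T[:3,3]=bot.read_position();return T
def tri(P1,p1,P2,p2):
    X=cv2.triangulatePoints(P1,P2,np.array(p1,float).reshape(2,1),np.array(p2,float).reshape(2,1))[:,0];return X[:3]/X[3]
def proj(Pm,X):
    x=Pm@np.r_[X,1];return x[:2]/x[2]
def onz(Pm,p,z):
    A=Pm[:,[0,1]];b=Pm[:,2]*z+Pm[:,3]
    s=np.linalg.solve(np.c_[A,-np.r_[p,1]],-b);return np.r_[s[:2],z]
def down(yaw): # tool z down, tool y axis at world angle yaw
    y=np.array([np.cos(yaw),np.sin(yaw),0]);z=np.array([0,0,-1.]);M=np.c_[np.cross(y,z),y,z]
    return np.roll(R.from_matrix(M).as_quat(),1)
E
python3 - <<'E'
from h import *
S,T=P("scene"),P("top")
for n,a,b in [("crown top",(317.2,208.8),(196.4,180.2)),("knob top",(328.4,164.2),(196,251.2)),("rail R",(202,172),(318,208.5)),("rail L",(79,169),(436,182))]:
    X=tri(S,a,T,b);print(n,X.round(4),proj(S,X)-a,proj(T,X)-b)
l=onz(T,(160+103/5,155+115/5),.085);r=onz(T,(160+308/5,155+190/5),.085);print(l,r,np.degrees(np.arctan2(*(l-r)[1::-1])),np.linalg.norm(l-r))
print(bot.read_tool_rot())
E
```

```text
crown top [0.5971 0.1889 0.1727] [-0.42735658 -0.00421007] [-0.34187395  0.04933378]
knob top [0.4336 0.1938 0.1275] [-0.44560105 -0.0023217 ] [-0.39486781  0.05215338]
rail R [ 0.5327 -0.0923  0.1364] [-2.08163812 -0.15767022] [-1.75512767  0.46393286]
rail L [ 0.5943 -0.3725  0.1415] [-1.61297607 -0.21147383] [-1.31803361  0.55040188]
[0.61508924 0.23799135 0.085     ] [0.57717272 0.13555015 0.085     ] 69.68899314579491 0.10923306014165125
[ 1.63536419e-05  9.87481818e-01  1.57732874e-01 -3.91712338e-07]
```

```bash
cat > p2.py <<'E'
from h import *
import pickle
D={}
yr=np.radians(-77.6);yh=np.radians(-20.3)
def snap(n,things):
    T=toolT();im=bot.camera("wrist");cv2.imwrite(f"pics/{n}.png",im[:,:,::-1]);D[n]=T
    for t in things: print(n,t,[(np.round(d["bbox"]).astype(int).tolist(),round(d["confidence"],2)) for d in bot.search_frame("wrist",t)[:3]])
rx=np.array([np.cos(yr+np.pi/2),np.sin(yr+np.pi/2),0])
c=np.array([.563,-.232,.33])
for p,y in ((c,yr),([.597,.189,.20],yh),([.434,.194,.11],0)): print(np.round(bot.solve_ik(p,down(y)),2))
bot.move_pose(c-.06*rx,down(yr));bot.wait(.2);snap("r1",["rail"])
bot.move_linear(c+.06*rx,.2);bot.wait(.2);snap("r2",["rail"])
bot.move_pose([.56,.15,.33],down(yh));bot.wait(.2);snap("h1",["headband","pin"])
bot.move_linear([.54,.22,.33],.2);bot.wait(.2);snap("h2",["headband","pin"])
pickle.dump(D,open("D.pkl","wb"))
print(bot.read_clock())
f=lambda n:cv2.imread(f"pics/{n}.png")
cv2.imwrite("pics/m.png",cv2.resize(np.vstack([np.hstack([f("r1"),f("r2")]),np.hstack([f("h1"),f("h2")])]),(800,600),interpolation=cv2.INTER_AREA))
E
python3 p2.py
```

```text
[-0.51  0.4   0.17  1.34  0.    2.41]
[ 0.19  0.49 -0.03  1.06  0.    2.11]
[ 0.26  0.32 -0.55  0.7   0.    1.84]
r1 rail [([112, 82, 288, 49], 0.65)]
r2 rail [([127, 162, 262, 67], 0.62)]
h1 headband [([2, 0, 103, 89], 0.76), ([256, 67, 37, 103], 0.6), ([197, 0, 33, 2], 0.56)]
h1 pin [([130, 152, 37, 26], 0.59)]
h2 headband [([227, 0, 36, 50], 0.95), ([28, 37, 114, 98], 0.91), ([284, 117, 49, 98], 0.85)]
h2 pin [([171, 196, 32, 30], 0.85)]
6.3
```

View pics/m.png

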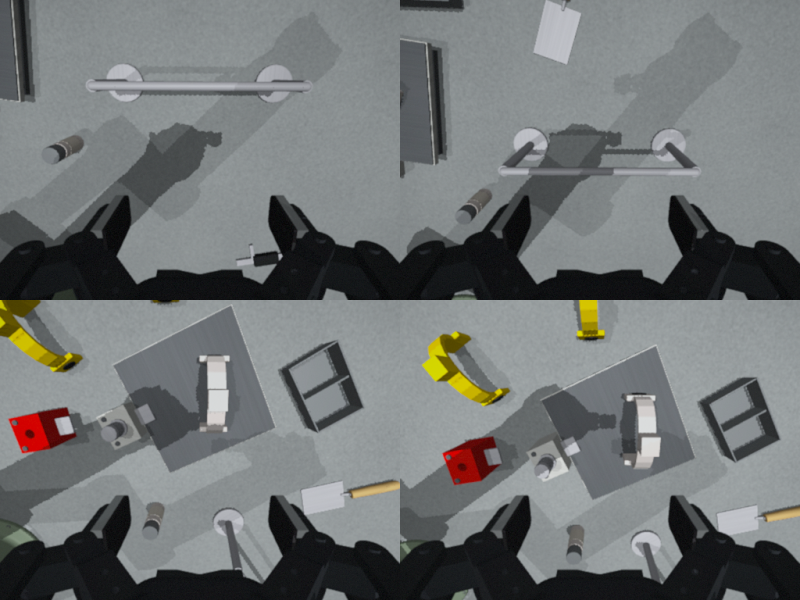

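Top row: the bar lies horizontally in the picture, at r1 row ≈111 and r2 row ≈221. Bottom row: white headband crown at h1 (279,128) and h2 (319,187), pin at h1 (145,166) and h2 (186,210). I'll enlarge these to read them precisely.

Run:
```python
import cv2,numpy as np
def c(n,x,y):return cv2.resize(cv2.imread(f"pics/{n}.png")[y:y+75,x:x+100],None,fx=4,fy=4,interpolation=cv2.INTER_CUBIC)
cv2.imwrite("pics/c2.png",np.vstack([np.hstack([c("h1",229,90),c("h1",95,129)]),np.hstack([c("h2",269,150),c("h2",136,172)])]))
for n,y0,y1 in(("r1",95,125),("r2",205,235)):
    g=cv2.imread(f"pics/{n}.png",0).astype(int)
    for x in (150,200,256,300,360): print(n,x,g[y0:y1,x].tolist())
```

```text
r1 150 [186, 186, 188, 188, 189, 168, 117, 76, 87, 126, 152, 163, 171, 177, 183, 184, 175, 167, 153, 134, 114, 118, 130, 131, 133, 137, 167, 189, 190, 191]
r1 200 [149, 147, 148, 147, 147, 146, 144, 141, 128, 124, 146, 162, 169, 179, 187, 188, 180, 170, 159, 143, 114, 92, 95, 96, 95, 96, 111, 132, 143, 143]
r1 256 [144, 146, 145, 145, 146, 145, 147, 151, 140, 128, 141, 158, 169, 176, 187, 191, 184, 172, 165, 146, 124, 102, 94, 94, 94, 91, 94, 124, 144, 149]
r1 300 [137, 133, 129, 129, 129, 130, 132, 131, 130, 126, 138, 155, 167, 176, 181, 182, 176, 166, 153, 136, 115, 87, 74, 74, 78, 78, 79, 109, 131, 130]
r1 360 [168, 168, 167, 167, 169, 168, 160, 122, 71, 77, 113, 140, 149, 156, 163, 166, 162, 155, 148, 137, 120, 117, 148, 165, 164, 163, 162, 162, 163, 161]
r2 150 [66, 59, 54, 57, 70, 96, 122, 129, 114, 106, 131, 150, 163, 172, 182, 185, 179, 167, 149, 130, 129, 128, 126, 124, 122, 124, 126, 126, 126, 125]
r2 200 [94, 89, 79, 74, 75, 73, 76, 74, 74, 76, 89, 100, 109, 117, 125, 129, 122, 114, 106, 88, 73, 72, 74, 74, 75, 75, 75, 74, 75, 74]
r2 256 [81, 78, 81, 93, 105, 120, 136, 138, 124, 99, 80, 88, 94, 101, 102, 100, 97, 91, 86, 102, 124, 128, 126, 129, 128, 131, 132, 132, 132, 132]
r2 300 [134, 130, 128, 131, 133, 133, 135, 131, 128, 112, 109, 131, 144, 155, 166, 173, 167, 157, 146, 133, 137, 150, 150, 148, 149, 149, 145, 146, 146, 148]
r2 360 [60, 60, 60, 58, 61, 82, 111, 136, 142, 120, 107, 130, 150, 164, 174, 181, 181, 176, 167, 150, 141, 143, 142, 141, 138, 138, 137, 138, 139, 140]
```

View pics/c2.png

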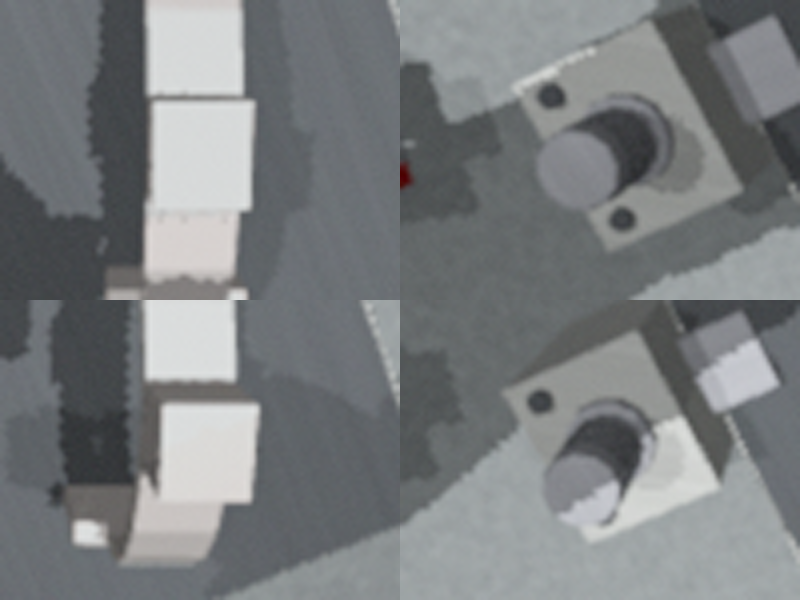

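Crown top centres: h1 (279.1,128.3), h2 (320.6,187.6). Knob top: h1 (138.9,171.4), h2 (181.1,219.1). The bar's centre rows are 109.8 in r1 and 219.9 in r2.

Run:
```python
from h import *
import pickle
D=pickle.load(open("D.pkl","rb"));Q={n:P("wrist",T) for n,T in D.items()}
def t(n,a,p,b,q):
    X=tri(Q[a],p,Q[b],q);print(n,X.round(4),(proj(Q[a],X)-p).round(1),(proj(Q[b],X)-q).round(1));return X
c=t("crown",'h1',(279.1,128.3),'h2',(320.6,187.6))
k=t("knob",'h1',(138.9,171.4),'h2',(181.1,219.1))
L=t("rA",'r1',(112.5,109.4),'r2',(128.8,219.2));r=t("rB",'r1',(396.5,110.3),'r2',(382.8,220.4))
print("mid",(L+r)/2,np.degrees(np.arctan2(*(r-L)[1::-1])),np.linalg.norm(r-L))
for n,o,C in(("h1",(229,90),[(153,100),(255,100),(250,210),(148,210)]),("h2",(269,150),[(162,102),(260,104),(253,202),(158,200)])):
    W=np.array([onz(Q[n],np.array(o)+np.array(x)/4-.4,.178) for x in C])
    e=W-np.roll(W,-1,0);print(n,W.mean(0).round(4),(np.degrees(np.arctan2(e[:,1],e[:,0]))).round(1),np.linalg.norm(e,axis=1).round(4))
for n,o,C in(("h1",(95,129),[(115,90),(248,20),(342,188),(208,250)]),("h2",(136,172),[(103,90),(240,32),(320,190),(190,243)])):
    W=np.array([onz(Q[n],np.array(o)+np.array(x)/4-.4,.09) for x in C]);e=W-np.roll(W,-1,0)
    print("block",W.mean(0).round(4),(np.degrees(np.arctan2(e[:,1],e[:,0]))).round(1),np.linalg.norm(e,axis=1).round(4))
for n,p in(("h1",(138.9,171.4)),("h2",(181.1,219.1))):print("knob@.136",onz(Q[n],p,.136))
for n,p in(("r1",(254.5,109.8)),("r2",(255,219.8))):print("rail@.15",onz(Q[n],p,.15))
```

```text
crown [0.5992 0.1876 0.1763] [ 0. -0.] [-0.  0.]
knob [0.4364 0.193  0.1337] [ 0.2 -0.2] [-0.2  0.1]
rA [ 0.538  -0.0911  0.1517] [ 0.4 -0.1] [-0.3  0.1]
rB [ 0.5983 -0.3718  0.152 ] [0.6 0.1] [-0.5 -0.1]
mid [ 0.56814862 -0.23143628  0.15185251] -77.87390327444267 0.2870858377180574
h1 [0.5989 0.1876 0.178 ] [ 159.6   69.   -20.4 -112.4] [0.0238 0.0255 0.0244 0.0255]
h2 [0.599 0.188 0.178] [ 158.4   70.1  -21.6 -109.6] [0.0243 0.0256 0.0241 0.0255]
block [0.4367 0.1931 0.09  ] [-174.1   94.8    4.3  -86.2] [0.0489 0.0589 0.0499 0.0575]
block [0.437 0.193 0.09 ] [-177.3   93.     3.   -86.1] [0.0501 0.0598 0.0492 0.06  ]
knob@.136 [0.43716667 0.19312484 0.136     ]
knob@.136 [0.43754219 0.19379668 0.136     ]
rail@.15 [ 0.56804951 -0.2310125   0.15      ]
rail@.15 [ 0.56731751 -0.2311955   0.15      ]
```

All of it agrees with the given heights and sizes. Now I pick the headband.

Run:
```python
from h import *
yh=np.radians(-20.6);C=np.array([.599,.1877,0])
bot.move_pose(C+[0,0,.24],down(yh))
bot.set_gripper(.7,40)
print(bot.move_linear(C+[0,0,.151],.1,until_force=8),bot.read_position())
bot.set_gripper(0,40);print("w",bot.read_gripper_width(),bot.read_finger_force(),bot.read_ft_force())
bot.move_linear(C+[0,0,.33],.15)
bot.wait(.2);print("w",bot.read_gripper_width(),bot.read_ft_force(),bot.read_clock())
T=toolT();a=bot.camera("wrist");b=bot.camera("scene")
cv2.imwrite("pics/g.png",np.hstack([a,b])[:,:,::-1][:,::1]);cv2.imwrite("pics/g.png",cv2.resize(np.hstack([a,b])[:,:,::-1],(800,300),interpolation=cv2.INTER_AREA))
```

```text
False [0.59955109 0.18781773 0.1517001 ]
w 0.2709350591980378 40.075650215148926 [-0.88703956 -0.18104775  2.5184929 ]
w 0.2728033320354479 [-0.84849251  0.21941564 -1.59195004] 10.2083
```

View pics/g.png

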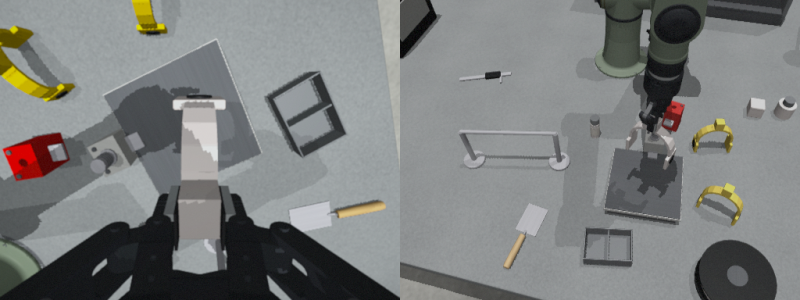

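The headband is held upright between the pads by its grip block (left view at 200,210) and lifted clear of the bed. Next I hang it.

Run:
```python
from h import *
yr=np.radians(-77.8);C=np.array([.568,-.2315,0])
bot.move_pose(C+[0,0,.33],down(yr))
bot.move_linear(C+[0,0,.175],.12)
print("w",bot.read_gripper_width(),bot.read_ft_force(),bot.read_position())
print(bot.move_linear(C+[0,0,.157],.03,until_force=3),bot.read_position(),bot.read_ft_force())
bot.set_gripper(.45);bot.wait(.3)
bot.move_linear(C+[0,0,.28],.15);bot.wait(.3)
print(bot.read_clock(),bot.read_ft_force())
a=bot.camera("wrist");b=bot.camera("scene");t=bot.camera("top")
B=cv2.resize(b[130:270,60:240],(514,400));A=cv2.resize(t[150:270,280:440],(286,214));
cv2.imwrite("pics/k.png",np.vstack([np.hstack([B,np.vstack([A,cv2.resize(a,(286,186))])])])[:,:,::-1])
```

```text
w 0.2740370359252479 [-0.56482138 -0.34542922 -1.04137441] [ 0.5685302  -0.23178806  0.17583639]
True [ 0.56811644 -0.23156915  0.16212933] [-1.77414076  0.93329175  5.57745919]
15.6167 [ 0.13433833 -0.76381781 -0.39386321]
```

View pics/k.png

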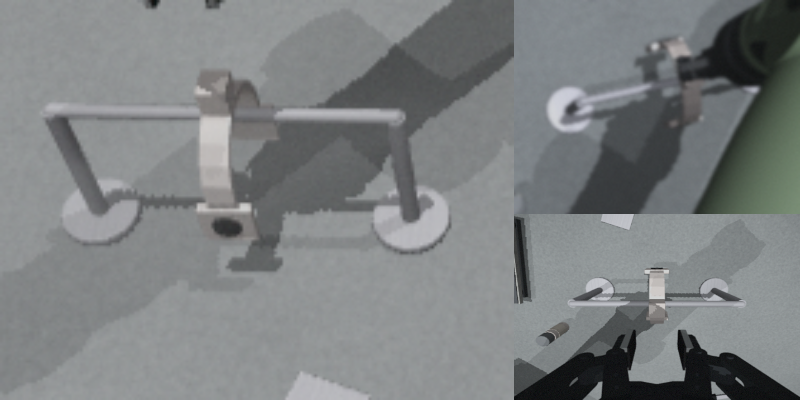

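The headband hangs upright astride the bar and the gripper has let go of it. Now I grip the pin and check the side load before drawing it.

Run:
```python
from h import *
y=np.radians(4);C=np.array([.437,.1933,0])
bot.move_pose(C+[0,0,.21],down(y))
bot.set_gripper(.55,50)
print(bot.move_linear(C+[0,0,.102],.08,until_force=8),bot.read_position())
bot.wait(.2);f0=np.array(bot.read_ft_force());print("pre",f0,bot.read_moment())
bot.set_gripper(0,50);bot.wait(.3)
print("grip",bot.read_gripper_width(),bot.read_finger_force(),np.array(bot.read_ft_force())-f0,bot.read_moment(),bot.read_position(),bot.read_clock())
```

```text
False [0.43740872 0.19340395 0.10244794]
pre [-0.44776596  0.37005657 -0.31471411] [ 0.02907243 -0.01622972 -0.03815483]
grip 0.2664287589569119 48.837130665779114 [-2.07701455 -0.65508429  6.49430285] [-0.07066346  0.43278063  0.01089299] [0.436978   0.19332307 0.10223679] 20.0
```

Run:
```python
from h import *
p=np.array(bot.read_position());C=np.array([p[0],p[1],0])
for z in (.105,.115,.126,.1373):
    bot.move_linear([.437,.1933,z],.04);bot.wait(.15)
    print(np.round(bot.read_position(),4),np.round(bot.read_ft_force(),2),np.round(bot.read_moment(),2),bot.read_gripper_width())
bot.wait(.3);print(np.round(bot.read_position(),4),bot.read_finger_force(),bot.read_clock())
T=toolT();a=bot.camera("wrist");b=bot.camera("scene")
cv2.imwrite("pics/z.png",np.hstack([cv2.resize(b[140:200,290:350],(400,400),interpolation=cv2.INTER_CUBIC),cv2.resize(a[190:340,180:330],(400,400),interpolation=cv2.INTER_CUBIC)])[:,:,::-1])
```

```text
[0.4368 0.1932 0.1047] [ 0.38 -0.96 -1.48] [-0.01  0.09  0.01] 0.26425606089304526
[0.437  0.1933 0.115 ] [-0.05 -0.86 -2.23] [ 0.02 -0.03 -0.06] 0.26562709391154843
[0.437  0.1933 0.126 ] [-0.23  0.32 -0.42] [-0.    0.05 -0.02] 0.27048672101166105
[0.437  0.1933 0.1372] [-0.02  1.37 -1.4 ] [-0.01  0.05 -0.01] 0.26261930503135034
[0.437  0.1933 0.1372] 49.28989112377167 22.4083
```

View pics/z.png

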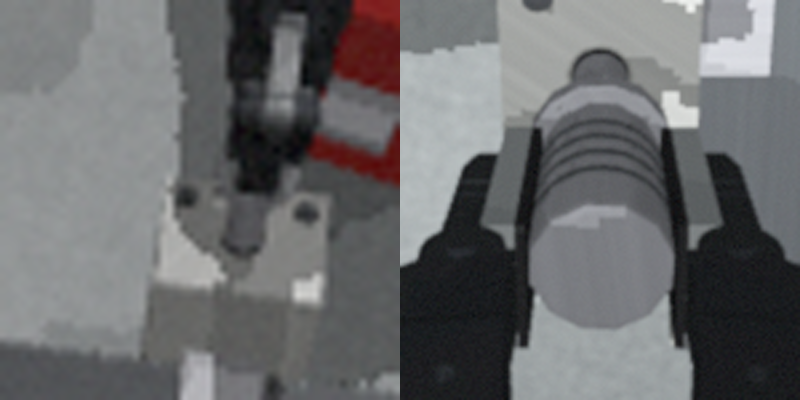

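The pin is held upright by its knob. The shank shows below the collar, with the black ring at the block's top (right view at 600,55), and the side forces are about 1 N. I'm handing in.

```bash
python3 -c "
from cell import bot
print(bot.close_job())"
```

```text
the job is handed in; nothing more can be done
None
```

The headband hangs astride the rail, let go, and the gripper is holding the pin half out by its knob with the black ring level with the block's top; I handed the job in at about 22.5 s of the 59 s allowed.

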